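# Clamp a glued brooch finger-tight in the bench screw press

## Robot

A 6-joint arm with a two-finger parallel gripper is mounted at the origin on the work surface. World frame = base frame: x ahead of the robot, y to its left, z up, the work surface at z = 0. Lengths are in m, angles in degrees, forces in N, time in s.
With the tool pointing down it reaches from about 0.275 to 0.725 m from the base axis. Payload 15.9 kg.
Tool frame: the origin (TCP) lies at the very end of the fingers, on their centre line; the grasp point (between the pads) lies 19 mm behind it (hold_point_z is the distance from the TCP to the grasp point, in m); z points along the fingers, y is the line along which they close (so a half turn about z gives the same grasp; the last joint's range is limited). The gripper opens to 85 mm and grips with 20 to 120 N. Pads are 22 mm wide; open, the fingers measure 114 mm over their backs; the gripper's body (76 mm by 85 mm) begins 54 mm behind the grasp point. The pads swing forward as they close: fully open they stand 13 mm farther back than shut.
Start: joints at [63.484, 12.198, -1.971, 75.831, 0, 90], TCP at [0.223, 0.447, 0.193] pointing down, gripper open.
Joint ranges: [-170.91, 170.91], [-42.67, 98.43], [-65.05, 77.54], [-120.47, 116.71], [-90, 82.35], [-180, 180]. Speed limits (degrees/s): [108.29, 108.29, 136.94, 147.25, 180, 180].

## Interface

Orientations are given as [roll, pitch, yaw] about the fixed x, y, z axes, in that order (R = Rz(yaw) Ry(pitch) Rx(roll)).
In Python, from rig import * gives the robot as it stands.
- The arm moves only by the tool play_rows, never from a script. Its argument "plan" is a list of rows, each an object of numbers: "x", "y", "z": the shift along the tool's x, y, z in m; "wx", "wy", "wz": the turn, a rotation vector about the tool's x, y, z in rad; "fingers": the opening, from 0 (shut) to 1 (fully open). A call has 1 to 12 rows; each row shifts and turns the commanded pose from where the row before left it, along the tool's axes as they then stand; what a row does not reach is not made up. A row lasts 1/12 s, in which the tool goes at most 41.7 mm and 7.16 degrees, less where a joint would pass 70% of its speed; a pose out of reach is approached as far as the arm can. A call is refused whole if a number of a shift passes 0.0417 or a number of a turn 0.125, either way. A call with a gripper value outside its range is refused whole. The fingers move at their own pace and stop on an object; the grip force is fixed at half the most. Time passes only in rows, so rows that do not move let the fingers close. It gives the time, the measured TCP pose, the force, the opening and the grip force at its end, in the units of the state.
- read_state(): the state, without advancing time (a new reading comes with each control period).
- get_image(name): name is "side" or "top"; returns a dict with "color" (384x512x3 uint8, red, green, blue), "vertical_fov" (degrees; the focal length in pixels is half the picture's height over the tangent of half this angle, whatever the lens; pixels are square), "cx", "cy" (the principal point, pixels), "rvec" (rotation vector, rad) and "tvec" (3), from world to camera coordinates, as OpenCV has them. Camera axes: x right, y down, z forward; pixel columns grow to the right and rows downward; lengths in m; the calibration is good to about 2 mm. A picture is of the moment at which its call begins. There is no depth.
- job_done(): hands the job in; it is judged then, once.
Trained networks look in the newest picture that a camera, given by its name, has taken for a name from the list of things; names that differ only in an ending like _2 or _b are one class to them, and where a whole thing is asked for, a point or a joint stands for the part that bears it (a point fixed in the world has none). Each returns a list of dicts, best first, with "conf" (0 to 1); they miss things now and then, are a little off and sometimes report something else, mostly with a low value. They report only what shows in the picture. A call takes as long as a camera call.
- look_for(camera, label): "xy" ([column, row] in pixels, amid what is visible of it).
- regions_of(camera, label): "region" (384x512 bool, what is visible of it) and "xy" ([column, row] in pixels, amid what is visible of it).
- tip_of(camera, label): "xy" ([column, row] in pixels: a listed point, or the origin of a listed thing).
The state is a dict: "clock": time; "joints": joint angles; "joint_velocities": joint speeds; "tau": joint torques, N m; "position": TCP position; "ee_rot": TCP orientation; "force": force on the tool from outside, world axes, zero at the start; "ft_torque": the same for the moment, N m; "finger_gap": finger opening in m; "grip_force": force on a finger pad.
Only numpy, scipy, OpenCV 4.12 (cv2) and the standard library are available. Lean on these libraries where they do the work, as an engineer would, in place of code of your own. Each camera call takes 0.05 s, during which the arm holds its last target. There are 200 camera calls.

## Task

A freshly glued brooch lies under the foot of the small bench screw press. With a fingertip, push the press's cross arm round clockwise (seen from above) until the foot has come down on the brooch and is finger-tight, and leave it clamped so. Do not grip the cross arm or force it, and do not disturb the brooch or the things standing round the press.

Things in the scene. Friction and masses are not known exactly. Their poses are not given: they have to be found in the camera images.
- press: Two-column bench screw press, bolted down: base 150 x 210 x 22 mm; crosshead 56 x 205 mm, its top 190 mm above the bench (column nuts 198, brass screw nut 204 mm). 18 mm columns 78 mm either side of the screw along its y axis. Origin: on the bench under the screw axis, z up. Rubber-faced bed 72 mm across at the centre, 40 mm above the bench. Nothing stands above the crosshead but the arm.
- crossarm: Cross arm: level steel bar 14 mm thick, 230 mm long, a 28 mm black ball on each end, across the top of the vertical screw (hub 40 mm across, top 23 mm above the bar's axis). Origin: where bar and screw axes cross; x along the bar, z up. Turned clockwise seen from above it sinks 48 mm a turn together with the foot: 255 mm above the bench fully raised, about 235 mm when clamped. Stays where left.
- push_a (a point): Point on the bar's axis 80 mm from the screw axis, on the arm's +x half, inboard of the ball: a good place to push, square to the bar. Pushed here the arm turns freely at about 1 N; once the foot meets the brooch the resistance climbs: some 4 N more for every 2.5 mm of push; 6 to 9 N here is finger-tight.
- push_b (a point): The same point on the other (-x) half of the bar.
- foot: Pressure foot under the screw: round, rubber-faced, 44 mm across, carried by a steel guide bar that slides on the columns; it moves up and down and does not turn. Origin: centre of its flat underside, 70 mm above the bench fully raised.
- brooch: The glued brooch, round, brass rim 38 mm across with a low red domed stone, 10 mm high in all, flat 20 mm wide on top, 40 g, lying loose on the bed within 5 mm of the screw axis. Origin: centre of its underside, 40 mm above the bench.
- paint_jar: Bystander: loose closed paint jar 42 mm across, 58 mm high, standing on the bench near the press. Origin: centre of its underside.
- lacquer_bottle: Bystander: loose brown lacquer bottle 48 mm across, 100 mm high, standing beside the press. Origin: centre of its underside.
- work_ring: Bystander: loose dark steel ring 56 mm across, 18 mm high, lying on the bench near the press. Origin: centre of its underside.

How it is judged:
By the outcome, as a careful person would: the job done as asked, in the order asked, and still so for the second after the job is handed in, with the robot touching nothing.
It also fails if it takes over 40 s, if anything falls off the work surface, if the arm or the gripper's body presses on something with over 40 N, if the wrist force passes 120 N, or if a joint passes its speed limit or range.

## Working session

There is one attempt and no reset: what is moved stays moved. The work goes in short steps, Python scripts to look and compute and a tool call to move; the robot and the scene stay as the last step left them, time stands still between calls to the robot, and variables do not carry over. Pictures are saved under pics/ and viewed, at most 10 in all, crops included, and the job is handed in when it is done.

Besides the shell and the picture viewer there is one more tool, called as name(argument=value, ...) on one line, values as JSON. play_rows: Moves the arm, as the interface text tells. Its arguments: {"type":"object","properties":{"plan":{"type":"array"}},"required":["plan"]}

```bash
mkdir -p pics
cat > h.py <<'E'
from rig import *
import numpy as np, cv2
def cam(n):
    d=get_image(n);f=d["color"].shape[0]/2/np.tan(np.radians(d["vertical_fov"])/2)
    return d["color"],np.array([[f,0,d["cx"]],[0,f,d["cy"]],[0,0,1]]),cv2.Rodrigues(np.array(d["rvec"],float))[0],np.array(d["tvec"],float)
def atz(c,uv,z):
    _,K,R,t=c; r=R.T@np.linalg.inv(K)@[uv[0],uv[1],1]; o=-R.T@t
    return o+r*(z-o[2])/r[2]
def proj(c,p):
    _,K,R,t=c; q=K@(R@np.array(p)+t); return q[:2]/q[2]
def tri(c1,u1,c2,u2):
    P=[c[1]@np.c_[c[2],c[3]] for c in (c1,c2)]
    X=cv2.triangulatePoints(P[0],P[1],np.array(u1,float),np.array(u2,float)); return (X[:3]/X[3]).ravel()
E
cat > a.py <<'E'
from h import *
np.set_printoptions(precision=4,suppress=True)
C={n:cam(n) for n in("side","top")}
cv2.imwrite("pics/a.png",cv2.cvtColor(np.vstack([cv2.resize(C[n][0],(400,300)) for n in C]),cv2.COLOR_RGB2BGR))
Z=dict(press=0,crossarm=.255,push_a=.255,push_b=.255,foot=.07,brooch=.04,paint_jar=0,lacquer_bottle=0,work_ring=0)
for l,z in Z.items():
    for n in C:
        for r in tip_of(n,l)[:2]: print(l,n,np.round(r["xy"],1),round(r["conf"],2),atz(C[n],r["xy"],z))
for n in C: print(n,-C[n][2].T@C[n][3], C[n][2][2])
s=read_state();print(s)
for n in C: cv2.imwrite(f"pics/{n}0.png",cv2.cvtColor(C[n][0],cv2.COLOR_RGB2BGR))
E
python3 a.py
```

```text
press side [252.4 242.9] 0.7 [0.5782 0.0269 0.    ]
press side [250.1 133. ] 0.68 [0.6975 0.6884 0.    ]
press top [233.4 189.8] 0.84 [0.5819 0.023  0.    ]
crossarm side [255.5 153.4] 0.83 [ 0.5736 -0.0092  0.255 ]
crossarm top [232.  182.6] 0.68 [0.577 0.019 0.255]
push_a side [262.6 170.7] 0.97 [ 0.5721 -0.0833  0.255 ]
push_a side [251.2 134.5] 0.83 [0.5831 0.0862 0.255 ]
push_a top [277.5 180.8] 0.79 [ 0.5803 -0.0629  0.255 ]
push_a top [182.5 179.9] 0.66 [0.5819 0.1077 0.255 ]
push_b side [262.6 170.7] 0.97 [ 0.5721 -0.0833  0.255 ]
push_b side [251.2 134.5] 0.83 [0.5831 0.0862 0.255 ]
push_b top [277.5 180.8] 0.79 [ 0.5803 -0.0629  0.255 ]
push_b top [182.5 179.9] 0.66 [0.5819 0.1077 0.255 ]
foot side [255.8 226.2] 0.65 [ 0.5793 -0.0023  0.07  ]
brooch side [253.5 229.8] 0.58 [0.5799 0.0251 0.04  ]
brooch top [231.5 181.4] 0.68 [0.598  0.0262 0.04  ]
paint_jar side [203.9 220.6] 0.62 [0.472  0.1391 0.    ]
paint_jar top [180.5 234.5] 0.74 [0.4785 0.1449 0.    ]
lacquer_bottle side [248.5 305.8] 0.87 [ 0.5326 -0.1677  0.    ]
lacquer_bottle top [313.5 208. ] 0.73 [ 0.5394 -0.1634  0.    ]
work_ring side [187.5 244. ] 0.79 [0.4249 0.0491 0.    ]
work_ring side [262.7 169.4] 0.38 [0.6823 0.3908 0.    ]
work_ring top [223.7 258.9] 0.74 [0.4222 0.0452 0.    ]
work_ring top [186.2 180.5] 0.49 [0.6036 0.1325 0.    ]
side [ 0.4216 -0.7321  0.6103] [ 0.1642  0.8426 -0.5128]
top [ 0.5036 -0.0056  1.1201] [ 0.0493 -0.0211 -0.9986]
{'clock': 1.0, 'joints': array([63.4851, 12.1973, -1.9707, 75.8289, -0.0016, 90.0003]), 'joint_velocities': array([ 0.0351,  0.0683, -0.0502, -0.0377, -0.0104, -0.0136]), 'tau': array([ -0.0035, -68.5971,  48.7343,   0.0011,  -0.0004,  -0.    ]), 'position': array([0.2232, 0.4474, 0.193 ]), 'ee_rot': array([179.997 ,   0.0016, 153.4849]), 'force': array([ 0.4158, -0.4088, -0.1976]), 'ft_torque': array([ 0.0272, -0.0147, -0.0101]), 'grip_force': 0.0, 'finger_gap': 0.08566139121351064}
```

View pics/top0.png

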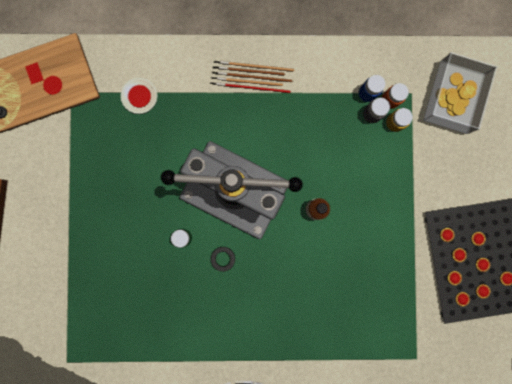

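View pics/side0.png

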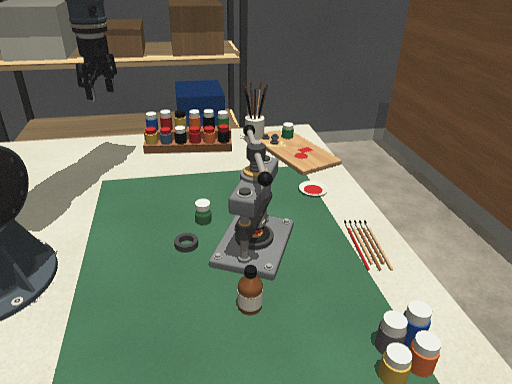

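The top view shows the arm's balls at about (168,178) and (295,184) and the hub at (232,181). The bar lies roughly along world y. In the side view the near ball is at (265,179). Next I'll refine the screw axis and bar angle from the balls.

```bash
cat > b.py <<'E'
from h import *
np.set_printoptions(precision=4,suppress=True)
C={n:cam(n) for n in("side","top")}
def ball(c,uv,w=12):
    g=c[0].max(2); u,v=uv; s=g[v-w:v+w+1,u-w:u+w+1]<30
    n,l,st,ce=cv2.connectedComponentsWithStats(s.astype(np.uint8)); k=1+np.argmax(st[1:,4]); print(uv,ce[k]+[u-w,v-w],st[k]); return ce[k]+[u-w,v-w]
L=ball(C["top"],(168,178));R=ball(C["top"],(295,184));N=ball(C["side"],(265,179))
for z in(.245,.25,.255):
    a,b=atz(C["top"],L,z),atz(C["top"],R,z);d=a-b
    print(z,a,b,"len",np.linalg.norm(d),"mid",(a+b)/2,"ang",np.degrees(np.arctan2(d[1],d[0])))
print("tri near",tri(C["top"],R,C["side"],N))
h=[look_for(n,"crossarm")[0]["xy"] for n in("top","side")];print(h,tri(C["top"],h[0],C["side"],h[1]))
t=lambda n,l:tip_of(n,l)
print(tri(C["top"],t("top","push_a")[0]["xy"],C["side"],t("side","push_a")[0]["xy"]))
print(tri(C["top"],t("top","crossarm")[0]["xy"],C["side"],t("side","crossarm")[0]["xy"]))
E
python3 b.py
```

```text
(168, 178) [167.4275 177.1522] [  5   5  14  14 138]
(295, 184) [295.1111 184.0222] [  6   6  13  13 135]
(265, 179) [264.2239 180.8806] [ 5  8 14 11 67]
0.245 [0.5878 0.1362 0.245 ] [ 0.5753 -0.0956  0.245 ] len 0.2321977370938598 mid [0.5815 0.0203 0.245 ] ang 86.91140327389441
0.25 [0.5873 0.1354 0.25  ] [ 0.5749 -0.0951  0.25  ] len 0.23087103663343592 mid [0.5811 0.0202 0.25  ] ang 86.91140327389445
0.255 [0.5868 0.1346 0.255 ] [ 0.5745 -0.0946  0.255 ] len 0.22954433617301204 mid [0.5807 0.02   0.255 ] ang 86.91140327389442
tri near [ 0.5745 -0.0959  0.2403]
[[232.7, 181.4], [252.6, 155.9]] [0.5778 0.0187 0.236 ]
[ 0.5758 -0.0586  0.2446]
[0.5794 0.0183 0.2455]
```

play_rows(plan=[{"z":-0.02,"wz":-0.102,"fingers":0},{"z":-0.02,"wz":-0.102,"fingers":0},{"z":-0.03,"wz":-0.102,"fingers":0},{"z":-0.03,"wz":-0.103,"fingers":0},{"x":-0.0246,"y":-0.0234,"fingers":0},{"x":-0.0246,"y":-0.0234,"fingers":0},{"x":-0.0246,"y":-0.0234,"fingers":0},{"x":-0.0246,"y":-0.0234,"fingers":0},{"x":-0.0246,"y":-0.0234,"fingers":0},{"x":-0.0246,"y":-0.0234,"fingers":0},{"x":-0.0246,"y":-0.0234,"fingers":0},{"x":-0.0246,"y":-0.0234,"fingers":0}])

```text
validation failed for argument at $.pl...
```

play_rows(plan=[{"x":-0.0246,"y":-0.0234,"fingers":0},{"x":-0.0246,"y":-0.0234,"fingers":0},{"x":-0.0246,"y":-0.0234,"fingers":0},{"x":-0.0246,"y":-0.0234,"fingers":0},{"x":-0.0246,"y":-0.0234,"fingers":0},{"fingers":0},{"fingers":0}])

```text
validation failed for argument at $.pl...
```

play_rows(plan=[{"x":0,"y":0,"z":-0.02,"wx":0,"wy":0,"wz":-0.102,"fingers":0},{"x":0,"y":0,"z":-0.02,"wx":0,"wy":0,"wz":-0.102,"fingers":0},{"x":0,"y":0,"z":-0.03,"wx":0,"wy":0,"wz":-0.102,"fingers":0},{"x":0,"y":0,"z":-0.03,"wx":0,"wy":0,"wz":-0.103,"fingers":0}])

```text
clock: 1.73
position: [0.2229, 0.4469, 0.2939]
ee_rot: [-179.9, -0.0, 177.2]
force: [0.9, 0.4, -0.2]
finger_gap: 0.0393
grip_force: 0.0
```

play_rows(plan=[{"x":-0.0246,"y":-0.0234,"z":0,"wx":0,"wy":0,"wz":0,"fingers":0},{"x":-0.0246,"y":-0.0234,"z":0,"wx":0,"wy":0,"wz":0,"fingers":0},{"x":-0.0246,"y":-0.0234,"z":0,"wx":0,"wy":0,"wz":0,"fingers":0},{"x":-0.0246,"y":-0.0234,"z":0,"wx":0,"wy":0,"wz":0,"fingers":0},{"x":-0.0246,"y":-0.0234,"z":0,"wx":0,"wy":0,"wz":0,"fingers":0},{"x":-0.0246,"y":-0.0234,"z":0,"wx":0,"wy":0,"wz":0,"fingers":0},{"x":-0.0246,"y":-0.0234,"z":0,"wx":0,"wy":0,"wz":0,"fingers":0},{"x":-0.0246,"y":-0.0234,"z":0,"wx":0,"wy":0,"wz":0,"fingers":0},{"x":-0.0246,"y":-0.0234,"z":0,"wx":0,"wy":0,"wz":0,"fingers":0},{"x":-0.0246,"y":-0.0234,"z":0,"wx":0,"wy":0,"wz":0,"fingers":0},{"x":-0.0246,"y":-0.0234,"z":0,"wx":0,"wy":0,"wz":0,"fingers":0},{"x":-0.0246,"y":-0.0234,"z":0,"wx":0,"wy":0,"wz":0,"fingers":0}])

```text
clock: 2.73
position: [0.5038, 0.1496, 0.2931]
ee_rot: [180.0, 0.0, 176.9]
force: [-0.1, 0.3, 0.4]
finger_gap: -0.0003
grip_force: 0.0
```

play_rows(plan=[{"x":-0.0246,"y":-0.0234,"z":0,"wx":0,"wy":0,"wz":0,"fingers":0},{"x":-0.0246,"y":-0.0234,"z":0,"wx":0,"wy":0,"wz":0,"fingers":0},{"x":0,"y":0,"z":0,"wx":0,"wy":0,"wz":0,"fingers":0},{"x":0,"y":0,"z":0,"wx":0,"wy":0,"wz":0,"fingers":0},{"x":0,"y":0,"z":0,"wx":0,"wy":0,"wz":0,"fingers":0}])

```text
clock: 3.15
position: [0.5493, 0.1019, 0.2929]
ee_rot: [180.0, -0.0, 176.9]
force: [0.2, 0.6, -0.4]
finger_gap: 0.0001
grip_force: 0.0
```

play_rows(plan=[{"x":0,"y":0,"z":0.02,"wx":0,"wy":0,"wz":0,"fingers":0},{"x":0,"y":0,"z":0.02,"wx":0,"wy":0,"wz":0,"fingers":0},{"x":0,"y":0,"z":0.015,"wx":0,"wy":0,"wz":0,"fingers":0},{"x":0,"y":0,"z":0.01,"wx":0,"wy":0,"wz":0,"fingers":0},{"x":-0.004,"y":0,"z":0,"wx":0,"wy":0,"wz":0,"fingers":0},{"x":-0.004,"y":0,"z":0,"wx":0,"wy":0,"wz":0,"fingers":0},{"x":0,"y":0,"z":0,"wx":0,"wy":0,"wz":0,"fingers":0}])

```text
clock: 3.73
position: [0.5582, 0.1019, 0.2289]
ee_rot: [180.0, 0.1, 177.0]
force: [0.7, 0.5, 0.7]
finger_gap: -0.0001
grip_force: 0.0
```

Run:
```python
from h import *
a=cv2.resize(cam("top")[0][130:260,130:340],None,fx=2.4,fy=2.4,interpolation=2);b=cv2.resize(cam("side")[0][90:280,180:320],None,fx=2,fy=2,interpolation=2)
o=np.zeros((380,a.shape[1]+280,3),np.uint8);o[:a.shape[0],:a.shape[1]]=a;o[:,a.shape[1]:]=b
cv2.imwrite("pics/c1.png",o[:,:,::-1]);print(read_state()["position"])
```

```text
[0.55799552 0.10167995 0.22885555]
```

View pics/c1.png

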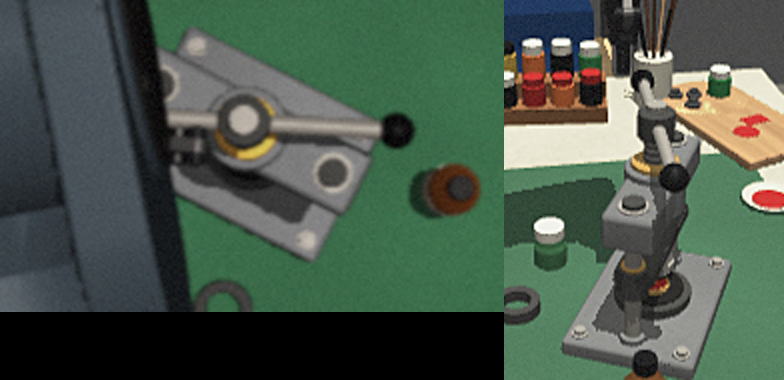

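Run:
```python
from h import *
for n in("top","side"):
    c=cam(n)
    o=(130,130,2.4) if n=="top" else (180,90,2)
    for p in([.558,.102,.229],[.558,.102,.30],[.581,.02,.255],[.585,.1,.255]): u=proj(c,p);print(n,p,u,(u-o[:2])*o[2]+([0,0] if n=="top" else [504,0]))
    cv2.imwrite(f"pics/c2{n}.png",c[0][:,:,::-1])
```

```text
top [0.558, 0.102, 0.229] [187.35054311 194.08669537] [137.64130346 153.80806888]
top [0.558, 0.102, 0.3] [182.30135684 191.53964308] [125.52325641 147.6951434 ]
top [0.581, 0.02, 0.255] [231.43719007 180.40253449] [243.44925617 120.96608279]
top [0.585, 0.1, 0.255] [186.79680108 178.17632306] [136.3123226  115.62317535]
side [0.558, 0.102, 0.229] [238.83369156 143.13940229] [621.66738311 106.27880459]
side [0.558, 0.102, 0.3] [238.77689141 113.12059504] [621.55378281  46.24119009]
side [0.581, 0.02, 0.255] [256.23613923 147.08091794] [656.47227847 114.16183587]
side [0.585, 0.1, 0.255] [250.89082604 132.02991973] [645.78165208  84.05983946]
```

View pics/c2side.png

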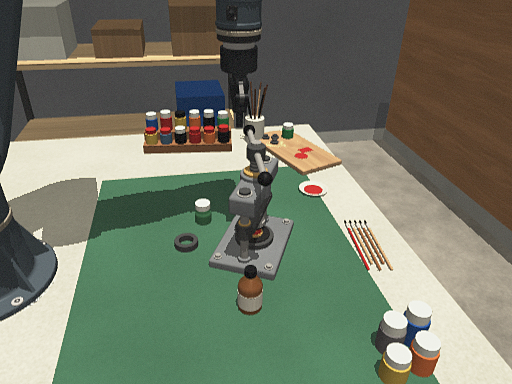

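View pics/c2top.png

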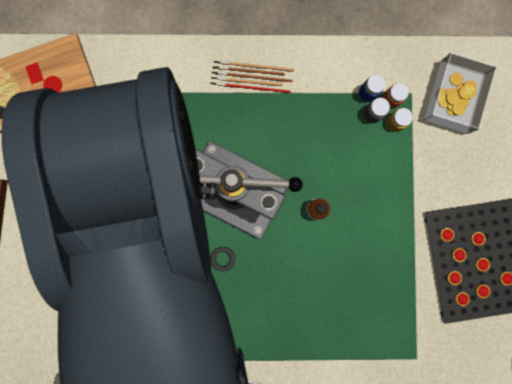

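Run:
```python
import cv2
a=cv2.imread("pics/c2side.png")[60:190,200:300]
cv2.imwrite("pics/c3.png",cv2.resize(a,None,fx=4.5,fy=4.5,interpolation=2))
```

```text
(no output)
```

View pics/c3.png

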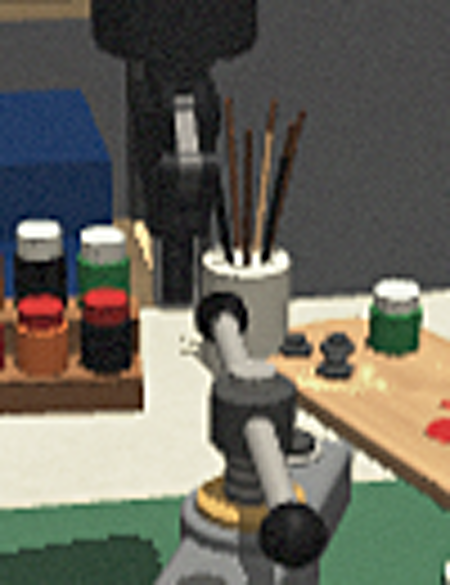

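Run:
```python
from h import *
d=get_image("side");print({k:(v if k!="color" else 0) for k,v in d.items()})
c=cam("side");t=cam("top")
print("start tcp",proj(c,[.223,.447,.193]))
print("far ball",proj(c,[.5868,.1346,.255]),tri(t,[167.43,177.15],c,[248.9,130]))
print("near",proj(c,[.5745,-.0946,.255]),tri(t,[295.1,184],c,[265.1,178.9]))
for z in (.229,.25,.27): print(z,proj(c,[.558,.102,z]))
print(read_state()["position"])
```

```text
{'color': 0, 'vertical_fov': 50.45373924044787, 'cx': 249.53792329922703, 'cy': 190.15916052032455, 'rvec': array([ 2.10326867, -0.18854732,  0.12329853]), 'tvec': array([-0.55645815,  0.18918503,  0.86069086])}
start tcp [104.75018186 113.32818256]
far ball [248.84870949 126.19403687] [0.5876228  0.13629159 0.24487876]
near [265.18435065 173.46816996] [ 0.57501621 -0.09560613  0.24418373]
0.229 [238.83369156 143.13940229]
0.25 [238.81736487 134.51076657]
0.27 [238.80145229 126.10099062]
[0.55756401 0.1013289  0.22825546]
```

Run:
```python
import cv2,numpy as np
a=cv2.imread("pics/side0.png");b=cv2.imread("pics/c2side.png")
o=np.hstack([x[80:170,215:275] for x in(a,b)]);d=cv2.absdiff(a,b)[80:170,215:275]
o=np.hstack([o,np.clip(d*3.,0,255).astype(np.uint8)])
cv2.imwrite("pics/c4.png",cv2.resize(o,None,fx=4,fy=4,interpolation=0))
print(cv2.absdiff(a,b).max(2)[105:150,230:250:2])
```

```text
[[  5  11  36  51  49   7  21  22  45   9]
 [  7  19  43  45  54  26  20  28  32   6]
 [  7  10  45  46  48   7  14   9  34   8]
 [  5  12  40  46  44   4  13  18  24  16]
 [  5   4  38  51  48   6  15  20  20   5]
 [  5   3  38  38  56   7  14  22  14   8]
 [  2   8  47  54  48   7  28  22   4  17]
 [  6   7  17  40  64  13  22  16   7   4]
 [  6   9  10  48  62   5  40  10   7   3]
 [  6  13  45  55  46  31  34   7   8   4]
 [  2  21 103  45  48  17  35  18   2   6]
 [  2  19 137  52  34   9  34  20   7   6]
 [  4  16 178  41  59  15  31  14   0   3]
 [  7  18 171  49  52   4  15  11   4   7]
 [  2  16 170  83  42  18   4  15   4   3]
 [  8  11 184 194  43  29  13  14   5   5]
 [  5  16 159 226  31   8  20  22   2   3]
 [  2   8  50 223  36  14  21  24   6  12]
 [  4   5  50 231  90   5  17  20   3   3]
 [  6  12  60 223 158  18   5  14   2   4]
 [  9   3  61  95 199  10  10  18   4  16]
 [  2   2  52  94 226   7   7  16  14  21]
 [  9   6  39  67  92  22  19  15  11  34]
 [  5   9   6  72  81  77  67  19  13  38]
 [  3   4   9  43  42  39  40  12  13  30]
 [  8   2   4  14  16  10   5  10   9  70]
 [  2   2   6   8   5   7   2   1  20  56]
 [  4   4   3   2   6  12   2   2   2  16]
 [  4   7   5   2   7   9   2   9  13   9]
 [  0   8   3   4   4   4   4   4  10   7]
 [  4   8   6   5   2   6   3   4   6   3]
 [  6   3  11   2   6   1   5   8   2   4]
 [  5   1   3   5   3   9   7   3   1   2]
 [  6   2   4   3   5   8   3   2   4   2]
 [  9   6   2   4   6   4   6   2   7   7]
 [  5   3   5   5   4   4   5   3   3   7]
 [  4   4   4  10   8   9   2   5   5   2]
 [  2   6   2   5   4   2   7   6   8   3]
 [  6   7   4   1   4   4   4   4   4   4]
 [  1   6   7   1   8   6   4   1   3   7]
 [  9   2   0   5   6   7   1  10   0   2]
 [  5   4   2   3   3   2   4   1   7   5]
 [  5   5   7   4   6   2   6   7   7   5]
 [  5   7   3   3   3   4   6   6   6   2]
 [  3   3   7   8   2   4   3   2   9   6]]
```

View pics/c4.png

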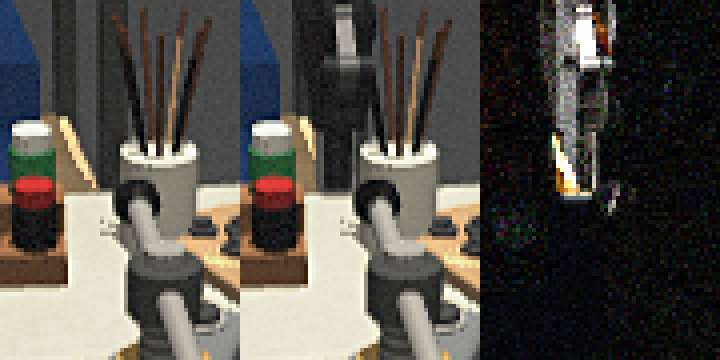

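The side view puts the fingertip at about (239,128). The reported TCP projects to row 143, so the tip looks higher than the state says. I'll check by touch: advance a little and see whether the bar moves.

play_rows(plan=[{"x":-0.005,"y":0,"z":0,"wx":0,"wy":0,"wz":0,"fingers":0},{"x":-0.005,"y":0,"z":0,"wx":0,"wy":0,"wz":0,"fingers":0},{"x":-0.005,"y":0,"z":0,"wx":0,"wy":0,"wz":0,"fingers":0},{"x":-0.005,"y":0,"z":0,"wx":0,"wy":0,"wz":0,"fingers":0},{"x":0,"y":0,"z":0,"wx":0,"wy":0,"wz":0,"fingers":0}])

```text
clock: 4.5
position: [0.5784, 0.1001, 0.2276]
ee_rot: [-180.0, -0.0, 176.9]
force: [1.1, -0.0, 0.3]
finger_gap: 0.0001
grip_force: 0.0
```

```bash
cat > ang.py <<'E'
from h import *
c=cam("top");t=cam("side");s=read_state()
a=t[0][60:210,200:300];b=c[0][120:270,150:330]
o=np.hstack([cv2.resize(x,None,fx=2.8,fy=2.8,interpolation=2) for x in(a,b)])
import sys;cv2.imwrite(f"pics/{sys.argv[1]}.png",o[:,:,::-1])
print({k:np.round(s[k],3) for k in("clock","position","force","ee_rot")})
# right ball angle by dark blob around the ring of radius .115
g=c[0].max(2);z=float(sys.argv[2])
P=[(sum(g[int(round(v))+j,int(round(u))+i]<30 for i in range(-4,5) for j in range(-4,5)),th) for th in range(-180,180,1) for u,v in[proj(c,[.5815+.1155*np.cos(np.radians(th)),.0203+.1155*np.sin(np.radians(th)),z])]]
print(sorted(P)[::-1][:6])
E
python3 ang.py d1 .244
```

```text
{'clock': np.float64(4.6), 'position': array([0.578, 0.1  , 0.228]), 'force': array([-0.263, -0.524, -0.158]), 'ee_rot': array([-1.79997e+02, -2.40000e-02,  1.76905e+02])}
[(np.int64(75), -93), (np.int64(75), -94), (np.int64(74), -92), (np.int64(73), 38), (np.int64(73), 37), (np.int64(72), -95)]
```

View pics/d1.png

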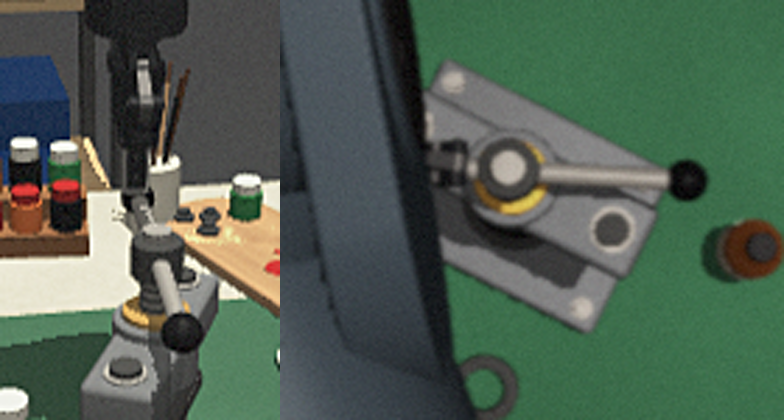

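The bar has not moved (near ball still at -93°), so the real fingertip passes above it. I'll back off, descend, and measure the tip's row numerically.

play_rows(plan=[{"x":0.01,"y":0,"z":0,"wx":0,"wy":0,"wz":0,"fingers":0},{"x":0.01,"y":0,"z":0,"wx":0,"wy":0,"wz":0,"fingers":0},{"x":0.01,"y":0,"z":0,"wx":0,"wy":0,"wz":0,"fingers":0},{"x":0,"y":0,"z":0.007,"wx":0,"wy":0,"wz":0,"fingers":0},{"x":0,"y":0,"z":0.007,"wx":0,"wy":0,"wz":0,"fingers":0},{"x":0,"y":0,"z":0.006,"wx":0,"wy":0,"wz":0,"fingers":0},{"x":0,"y":0,"z":0,"wx":0,"wy":0,"wz":0,"fingers":0}])

```text
clock: 5.18
position: [0.5471, 0.1017, 0.2062]
ee_rot: [-180.0, -0.1, 176.9]
force: [-0.2, -0.4, -0.1]
finger_gap: -0.0002
grip_force: 0.0
```

```bash
cat > tip.py <<'E'
from h import *
c=cam("side");s=read_state();p=s["position"]
a=cv2.imread("pics/side0.png")[:,:,::-1];d=cv2.absdiff(a,c[0]).max(2)>35
u,v=proj(c,p);m=d[80:175,int(u)-8:int(u)+9]
print(p.round(4),s["force"].round(2),"proj",u.round(1),v.round(1));print("rows with changes:",[(r+80,int(k),round(float(np.flatnonzero(m[r]).mean()+int(u)-8),1)) for r,k in enumerate(m.sum(1)) if k>2][-12:])
E
python3 tip.py
```

```text
[0.5473 0.1017 0.2069] [ 0.61 -0.37  0.03] proj 234.3 152.4
rows with changes: [(127, 11, 234.0), (128, 11, 234.0), (129, 11, 234.0), (130, 11, 234.0), (131, 11, 234.0), (132, 11, 234.0), (133, 10, 234.5), (134, 11, 234.0), (135, 10, 234.5), (136, 10, 234.5), (137, 9, 234.0), (138, 8, 233.5)]
```

play_rows(plan=[{"x":0,"y":0,"z":0.006,"wx":0,"wy":0,"wz":0,"fingers":0},{"x":0,"y":0,"z":0.006,"wx":0,"wy":0,"wz":0,"fingers":0},{"x":0,"y":0,"z":0.006,"wx":0,"wy":0,"wz":0,"fingers":0},{"x":-0.006,"y":0,"z":0,"wx":0,"wy":0,"wz":0,"fingers":0},{"x":-0.006,"y":0,"z":0,"wx":0,"wy":0,"wz":0,"fingers":0},{"x":-0.006,"y":0,"z":0,"wx":0,"wy":0,"wz":0,"fingers":0},{"x":-0.006,"y":0,"z":0,"wx":0,"wy":0,"wz":0,"fingers":0},{"x":-0.006,"y":0,"z":0,"wx":0,"wy":0,"wz":0,"fingers":0},{"x":0,"y":0,"z":0,"wx":0,"wy":0,"wz":0,"fingers":0}])

```text
clock: 5.98
position: [0.5787, 0.1001, 0.1897]
ee_rot: [-180.0, 0.0, 176.9]
force: [0.9, 0.2, -0.5]
finger_gap: -0.0001
grip_force: 0.0
```

```bash
python3 tip.py; python3 ang.py d2 .244
```

```text
[0.5781 0.1001 0.1898] [-0.48  0.87  0.44] proj 247.6 158.4
rows with changes: [(163, 5, 252.8), (164, 5, 252.6), (165, 4, 253.5), (166, 4, 253.5), (167, 4, 253.5), (168, 4, 253.5), (169, 4, 253.5), (170, 5, 253.0), (171, 5, 253.0), (172, 5, 252.4), (173, 6, 252.5), (174, 7, 252.0)]
{'clock': np.float64(6.133), 'position': array([0.578, 0.1  , 0.19 ]), 'force': array([ 0.439,  0.23 , -0.443]), 'ee_rot': array([-1.79999e+02,  6.00000e-03,  1.76909e+02])}
[(np.int64(74), -102), (np.int64(74), -103), (np.int64(73), -104), (np.int64(72), -101), (np.int64(69), -105), (np.int64(66), -100)]
```

The bar now follows (near ball at -102.5°). Starting the sweep, with the finger turning along with the bar.

play_rows(plan=[{"x":-0.0015,"y":0.001,"z":0,"wx":0,"wy":0,"wz":0.083,"fingers":0},{"x":-0.0015,"y":0.001,"z":0,"wx":0,"wy":0,"wz":0.083,"fingers":0},{"x":-0.0064,"y":0.0012,"z":0,"wx":0,"wy":0,"wz":0.08,"fingers":0},{"x":-0.0064,"y":0.0012,"z":0,"wx":0,"wy":0,"wz":0.08,"fingers":0},{"x":-0.0064,"y":0.0012,"z":0,"wx":0,"wy":0,"wz":0.08,"fingers":0},{"x":-0.0064,"y":0.0012,"z":0,"wx":0,"wy":0,"wz":0.08,"fingers":0},{"x":-0.0064,"y":0.0012,"z":0,"wx":0,"wy":0,"wz":0.08,"fingers":0},{"x":-0.0064,"y":0.0012,"z":0,"wx":0,"wy":0,"wz":0.08,"fingers":0},{"x":0,"y":0,"z":0,"wx":0,"wy":0,"wz":0,"fingers":0}])

```text
clock: 6.88
position: [0.6187, 0.0926, 0.1899]
ee_rot: [-180.0, 0.0, 139.7]
force: [0.2, -0.8, 0.0]
finger_gap: 0.0
grip_force: 0.0
```

```bash
cat > st.py <<'E'
from h import *
import sys;z=float(sys.argv[1])
c=cam("top");g=c[0].max(2);F=np.mean([(cam("side"),read_state()["force"])[1] for _ in range(3)],0)
P=[(int(sum(g[int(round(v))+j,int(round(u))+i]<30 for i in range(-4,5) for j in range(-4,5))),th) for th in range(-180,180) for u,v in[proj(c,[.5815+.1155*np.cos(np.radians(th)),.0203+.1155*np.sin(np.radians(th)),z])]]
s=read_state();p=s["position"];r=p[:2]-[.5815,.0203];y=np.radians(s["ee_rot"][2])
print("best",sorted(P)[::-1][:8]);print(s["clock"],p.round(4),"yaw",s["ee_rot"][2],"pushforce",F@[np.cos(y),np.sin(y),0],F.round(2),"tool rel x,y",r@[np.cos(y),np.sin(y)],r@[np.sin(y),-np.cos(y)])
E
python3 st.py .241
```

```text
best [(74, -129), (73, -130), (73, -132), (72, -131), (71, -128), (67, -133), (62, -127), (51, -134)]
7.0833 [0.618  0.0931 0.1902] yaw 140.04862760799838 pushforce -0.2914865573518585 [ 0.47  0.11 -0.03] tool rel x,y 0.018762087850154617 0.07924324519409873
```

play_rows(plan=[{"x":-0.0064,"y":0.0012,"z":0,"wx":0,"wy":0,"wz":0.08,"fingers":0},{"x":-0.0064,"y":0.0012,"z":0,"wx":0,"wy":0,"wz":0.08,"fingers":0},{"x":-0.0064,"y":0.0012,"z":0,"wx":0,"wy":0,"wz":0.08,"fingers":0},{"x":-0.0032,"y":0.0006,"z":0,"wx":0,"wy":0,"wz":0.04,"fingers":0},{"x":-0.0032,"y":0.0006,"z":0,"wx":0,"wy":0,"wz":0.04,"fingers":0}])

```text
clock: 7.5
position: [0.6389, 0.0776, 0.1901]
ee_rot: [-180.0, -0.0, 121.6]
force: [-1.1, 0.5, -1.4]
finger_gap: 0.0001
grip_force: 0.5
```

```bash
python3 st.py .238
```

```text
best [(74, -147), (73, -146), (73, -148), (71, -145), (71, -149), (60, -144), (60, -150), (53, -151)]
7.7 [0.6389 0.0776 0.1902] yaw 121.71178034795068 pushforce 0.2081396776034196 [ 0.08  0.29 -0.26] tool rel x,y 0.018593804220604544 0.0789516378687273
```

play_rows(plan=[{"x":-0.0024,"y":0.0005,"z":0,"wx":0,"wy":0,"wz":0.03,"fingers":0},{"x":-0.0024,"y":0.0005,"z":0,"wx":0,"wy":0,"wz":0.03,"fingers":0},{"x":-0.0024,"y":0.0005,"z":0,"wx":0,"wy":0,"wz":0.03,"fingers":0},{"x":-0.0024,"y":0.0005,"z":0,"wx":0,"wy":0,"wz":0.03,"fingers":0}])

```text
clock: 8.03
position: [0.6452, 0.0704, 0.1901]
ee_rot: [180.0, -0.0, 114.8]
force: [-0.3, 0.7, -1.0]
finger_gap: -0.0001
grip_force: 0.5
```

play_rows(plan=[{"x":-0.0016,"y":0.0003,"z":0,"wx":0,"wy":0,"wz":0.02,"fingers":0},{"x":-0.0016,"y":0.0003,"z":0,"wx":0,"wy":0,"wz":0.02,"fingers":0}])

```text
clock: 8.2
position: [0.6472, 0.0676, 0.1901]
ee_rot: [180.0, -0.0, 112.4]
force: [-0.2, 2.0, -1.2]
finger_gap: -0.0003
grip_force: 0.5
```

play_rows(plan=[{"x":-0.0016,"y":0.0003,"z":0,"wx":0,"wy":0,"wz":0.02,"fingers":0},{"x":-0.0016,"y":0.0003,"z":0,"wx":0,"wy":0,"wz":0.02,"fingers":0}])

```text
clock: 8.37
position: [0.649, 0.0647, 0.19]
ee_rot: [180.0, -0.0, 110.1]
force: [-0.1, 0.5, -1.7]
finger_gap: -0.0001
grip_force: 0.5
```

```bash
python3 st.py .236
```

```text
best [(2, -150), (2, -151), (2, -152), (2, -153), (2, -154), (2, -155), (2, -156), (1, -149)]
8.5667 [0.6491 0.0645 0.19  ] yaw 110.13119275105508 pushforce -0.3367433156486805 [-0.31 -0.47  0.12] tool rel x,y 0.018252399348280015 0.07870284551896323
```

play_rows(plan=[{"x":-0.0016,"y":0.0003,"z":0,"wx":0,"wy":0,"wz":0.02,"fingers":0},{"x":-0.0016,"y":0.0003,"z":0,"wx":0,"wy":0,"wz":0.02,"fingers":0},{"x":-0.0016,"y":0.0003,"z":0,"wx":0,"wy":0,"wz":0.02,"fingers":0}])

```text
clock: 8.82
position: [0.6516, 0.0604, 0.19]
ee_rot: [180.0, -0.0, 106.6]
force: [0.1, 1.2, 0.0]
finger_gap: -0.0004
grip_force: 0.5
```

play_rows(plan=[{"x":-0.0012,"y":0.0002,"z":0,"wx":0,"wy":0,"wz":0.015,"fingers":0},{"x":-0.0012,"y":0.0002,"z":0,"wx":0,"wy":0,"wz":0.015,"fingers":0}])

```text
clock: 8.98
position: [0.6526, 0.0581, 0.19]
ee_rot: [180.0, -0.0, 104.9]
force: [0.2, 0.8, -0.6]
finger_gap: -0.0002
grip_force: 0.5
```

play_rows(plan=[{"x":-0.0016,"y":0.0003,"z":0,"wx":0,"wy":0,"wz":0.02,"fingers":0},{"x":-0.0016,"y":0.0003,"z":0,"wx":0,"wy":0,"wz":0.02,"fingers":0}])

```text
clock: 9.15
position: [0.654, 0.0551, 0.19]
ee_rot: [-180.0, -0.0, 102.5]
force: [0.7, 1.4, -1.3]
finger_gap: 0.0001
grip_force: 0.5
```

play_rows(plan=[{"x":-0.0012,"y":0.0002,"z":0,"wx":0,"wy":0,"wz":0.015,"fingers":0},{"x":-0.0012,"y":0.0002,"z":0,"wx":0,"wy":0,"wz":0.015,"fingers":0}])

```text
clock: 9.32
position: [0.6549, 0.0528, 0.19]
ee_rot: [-180.0, 0.0, 100.9]
force: [-0.8, 1.8, 0.2]
finger_gap: -0.0001
grip_force: 0.5
```

play_rows(plan=[{"x":-0.0016,"y":0.0003,"z":0,"wx":0,"wy":0,"wz":0.02,"fingers":0},{"x":-0.0016,"y":0.0003,"z":0,"wx":0,"wy":0,"wz":0.02,"fingers":0}])

```text
clock: 9.48
position: [0.656, 0.0498, 0.19]
ee_rot: [-180.0, 0.0, 98.5]
force: [0.4, 0.9, -1.5]
finger_gap: 0.0002
grip_force: 0.5
```

```bash
cat > sd.py <<'E'
from h import *
c=cam("side");g=c[0].max(2);R=[]
for th in range(-180,180,2):
  for z in np.arange(.228,.256,.003):
    u,v=np.round(proj(c,[.5815+.1155*np.cos(np.radians(th)),.0203+.1155*np.sin(np.radians(th)),z])).astype(int);R.append((int((g[v-4:v+5,u-4:u+5]<30).sum()),th,round(float(z),3)))
R=[r for r in sorted(R)[::-1] if abs(r[1])>120][:10];print(R)
s=read_state();print(s["clock"],s["position"],s["force"],s["ee_rot"])
a=c[0][100:280,180:320];cv2.imwrite("pics/e1.png",cv2.resize(a,None,fx=3.3,fy=3.3,interpolation=2)[:,:,::-1])
E
python3 sd.py
```

```text
[(60, 122, 0.24), (57, 122, 0.243), (56, 122, 0.237), (53, 124, 0.24), (51, 124, 0.243), (48, 122, 0.234), (45, 124, 0.246), (44, 126, 0.24), (43, 124, 0.237), (43, 122, 0.246)]
9.5333 [0.65612622 0.04955215 0.18998823] [0.73505482 0.49406958 0.09711288] [1.79999680e+02 8.21867263e-03 9.84444792e+01]
```

View pics/e1.png

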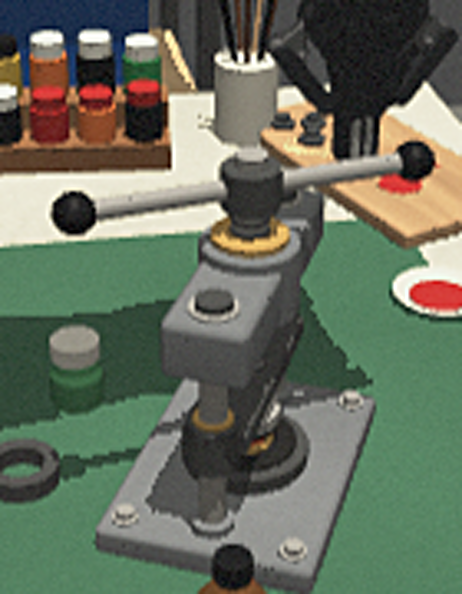

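The picture shows the finger tip behind the bar near (355,130), with the bar turning along with it. The balls are at about (202,164.5) and (306,148.5) in full-image pixels, and a small gap remains over the brooch. I'll work out the bar height from the balls.

Run:
```python
from h import *
from scipy.optimize import least_squares
c=cam("side")
f=lambda q:np.r_[proj(c,[.5815+.1155*np.cos(q[0]),.0203+.1155*np.sin(q[0]),q[1]])-[305.8,148.5],proj(c,[.5815-.1155*np.cos(q[0]),.0203-.1155*np.sin(q[0]),q[1]])-[202.1,164.5]]
r=least_squares(f,[.15,.24],x_scale=[.1,.01]);print(np.degrees(r.x[0]),r.x[1],r.fun)
```

```text
9.488507158726238 0.23396928892463983 [-0.05705089  0.15417404  0.4321306  -0.17312083]
```

play_rows(plan=[{"x":-0.0012,"y":0.0002,"z":0,"wx":0,"wy":0,"wz":0.015,"fingers":0},{"x":-0.0012,"y":0.0002,"z":0,"wx":0,"wy":0,"wz":0.015,"fingers":0}])

```text
clock: 9.75
position: [0.6567, 0.0476, 0.19]
ee_rot: [180.0, -0.0, 96.9]
force: [0.3, 0.3, -0.3]
finger_gap: 0.0004
grip_force: 0.5
```

play_rows(plan=[{"x":-0.0012,"y":0.0002,"z":0,"wx":0,"wy":0,"wz":0.015,"fingers":0}])

```text
clock: 9.83
position: [0.6571, 0.0464, 0.19]
ee_rot: [180.0, -0.0, 96.0]
force: [1.3, 1.0, -1.6]
finger_gap: 0.0001
grip_force: 0.5
```

play_rows(plan=[{"x":-0.0012,"y":0.0002,"z":0,"wx":0,"wy":0,"wz":0.015,"fingers":0}])

```text
clock: 9.92
position: [0.6574, 0.0452, 0.19]
ee_rot: [180.0, -0.0, 95.1]
force: [0.5, 0.7, 0.1]
finger_gap: 0.0
grip_force: 0.5
```

play_rows(plan=[{"x":-0.0012,"y":0.0002,"z":0,"wx":0,"wy":0,"wz":0.015,"fingers":0},{"x":-0.0012,"y":0.0002,"z":0,"wx":0,"wy":0,"wz":0.015,"fingers":0}])

```text
clock: 10.08
position: [0.658, 0.0428, 0.19]
ee_rot: [180.0, -0.0, 93.4]
force: [0.5, 0.9, -1.0]
finger_gap: 0.0002
grip_force: 0.5
```

play_rows(plan=[{"x":-0.0012,"y":0.0002,"z":0,"wx":0,"wy":0,"wz":0.015,"fingers":0},{"x":-0.0012,"y":0.0002,"z":0,"wx":0,"wy":0,"wz":0.015,"fingers":0}])

```text
clock: 10.25
position: [0.6586, 0.0404, 0.19]
ee_rot: [180.0, -0.0, 91.7]
force: [1.1, 2.6, -0.5]
finger_gap: -0.0001
grip_force: 0.5
```

play_rows(plan=[{"x":-0.0012,"y":0.0002,"z":0,"wx":0,"wy":0,"wz":0.015,"fingers":0}])

```text
clock: 10.33
position: [0.6588, 0.0393, 0.19]
ee_rot: [-180.0, -0.0, 90.8]
force: [0.3, 3.2, -2.0]
finger_gap: 0.0004
grip_force: 1.5
```

play_rows(plan=[{"x":-0.0012,"y":0.0002,"z":0,"wx":0,"wy":0,"wz":0.015,"fingers":0}])

```text
clock: 10.42
position: [0.659, 0.0384, 0.19]
ee_rot: [-180.0, -0.0, 90.0]
force: [1.2, 5.2, -1.9]
finger_gap: -0.0001
grip_force: 2.6
```

Run:
```python
from h import *
F=[]
for _ in range(5): cam("side");F.append(read_state()["force"].round(1))
print(F,np.mean(F,0))
```

```text
[array([ 1.3,  4.4, -1.8]), array([ 1.2,  3.5, -1.9]), array([ 0.7,  3.8, -2.4]), array([ 1.2,  4.2, -2.4]), array([ 1.6,  3.9, -1.3])] [ 1.2   3.96 -1.96]
```

play_rows(plan=[{"x":-0.0012,"y":0.0002,"z":0,"wx":0,"wy":0,"wz":0.015,"fingers":0}])

```text
clock: 10.75
position: [0.6592, 0.0375, 0.19]
ee_rot: [-180.0, -0.0, 89.2]
force: [2.2, 6.2, -3.3]
finger_gap: 0.0001
grip_force: 3.8
```

play_rows(plan=[{"x":-0.0008,"y":0.0001,"z":0,"wx":0,"wy":0,"wz":0.01,"fingers":0}])

```text
clock: 10.83
position: [0.6594, 0.0369, 0.1899]
ee_rot: [180.0, -0.1, 88.6]
force: [2.9, 9.4, -3.4]
finger_gap: -0.0004
grip_force: 4.6
```

Run:
```python
from h import *
F=[]
for _ in range(4): cam("side");F.append(read_state()["force"].round(1))
print(F,np.mean(F,0))
```

```text
[array([ 1.3,  8. , -2.3]), array([ 1.8,  7.8, -3.3]), array([ 2.7,  6.3, -3.6]), array([ 2.2,  7. , -3.7])] [ 2.     7.275 -3.225]
```

Finger-tight at about 7.3 N. Backing straight off, then up.

play_rows(plan=[{"x":0.003,"y":0,"z":0,"wx":0,"wy":0,"wz":0,"fingers":0},{"x":0.007,"y":0,"z":0,"wx":0,"wy":0,"wz":0,"fingers":0},{"x":0.015,"y":0,"z":0,"wx":0,"wy":0,"wz":0,"fingers":0},{"x":0.015,"y":0,"z":0,"wx":0,"wy":0,"wz":0,"fingers":0},{"x":0,"y":0,"z":-0.025,"wx":0,"wy":0,"wz":0,"fingers":0},{"x":0,"y":0,"z":-0.03,"wx":0,"wy":0,"wz":0,"fingers":0},{"x":0,"y":0,"z":-0.03,"wx":0,"wy":0,"wz":0,"fingers":0},{"x":0,"y":0,"z":0,"wx":0,"wy":0,"wz":0,"fingers":0},{"x":0,"y":0,"z":0,"wx":0,"wy":0,"wz":0,"fingers":0}])

```text
clock: 11.78
position: [0.6614, 0.0777, 0.2766]
ee_rot: [179.8, -0.0, 88.7]
force: [0.1, 1.1, -0.7]
finger_gap: -0.0003
grip_force: 0.0
```

Run:
```python
from h import *
c=cam("side")
a=c[0][100:280,180:320];cv2.imwrite("pics/f1.png",cv2.resize(a,None,fx=3.3,fy=3.3,interpolation=2)[:,:,::-1])
```

```text
(no output)
```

View pics/f1.png

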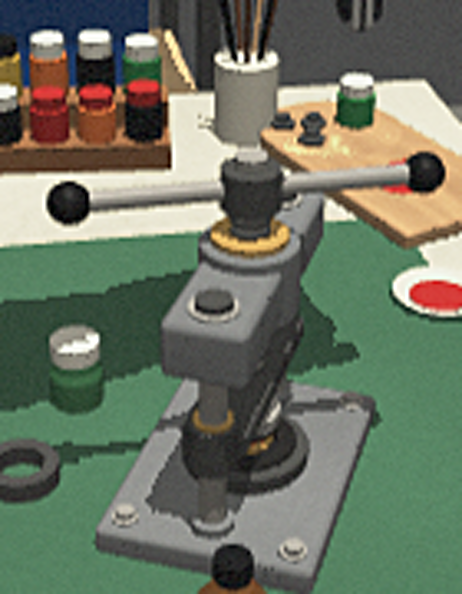

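The arm is clear of the press. The balls are at (200.6,161.5) and (309.4,152.1), the foot is down on the brooch, and the jar, ring and bottle haven't moved. I'll check that the angle held, then hand in.

Run:
```python
from h import *
from scipy.optimize import least_squares
c=cam("side")
f=lambda q:np.r_[proj(c,[.5815+.1155*np.cos(q[0]),.0203+.1155*np.sin(q[0]),q[1]])-[309.4,152.1],proj(c,[.5815-.1155*np.cos(q[0]),.0203-.1155*np.sin(q[0]),q[1]])-[200.6,161.5]]
r=least_squares(f,[.0,.24],x_scale=[.1,.01]);a=np.degrees(r.x[0]);print(a,r.x[1],r.fun)
if abs(a)<3: print(job_done())
```

```text
1.1369846183021473 0.23284833947255004 [-0.65799725  0.25830632  0.48033422 -0.33582398]
the job is handed in; nothing more can be done
None
```

The press is clamped finger-tight on the brooch: the last push read about 7.3 N, the cross arm held its angle after I backed off, the bystanders I could see had not moved, and the job is handed in.

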